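# Shut and latch the gate of the drying bay

## Robot

A 6-joint arm with a two-finger parallel gripper is mounted at the origin on the work surface. World frame = base frame: x ahead of the robot, y to its left, z up, the work surface at z = 0. Lengths are in mm, angles in rad, forces in N, time in s.
With the tool pointing down it reaches from about 350 to 775 mm from the base axis. Payload 7.3 kg.
Tool frame: the origin (TCP) lies at the very end of the fingers, on their centre line; the grasp point (between the pads) lies 19 mm behind it; z points along the fingers, y is the line along which they close (so a half turn about z gives the same grasp; the last joint's range is limited). The gripper opens to 92 mm and grips with 3 to 60 N. Pads are 19 mm wide; open, the fingers measure 130 mm over their backs; the gripper's body (75 mm by 190 mm) begins 47 mm behind the grasp point.
Start: joints at [-1.364, 0.342, 1.524, -0, 1.275, -0.146], TCP at [181.425, -492.676, 226.741] pointing down, gripper open.
Joint ranges: [-2.53, 2.53], [-0.77, 2.02], [0.04, 2.7], [-1, 4.14], [0.28, 2.66], [-3.11, 3.11]. Speed limits (rad/s): [2.57, 2.57, 3.14, 3.14, 3.14, 3.14].

## Interface

Orientations are given as [roll, pitch, yaw] about the fixed x, y, z axes, in that order (R = Rz(yaw) Ry(pitch) Rx(roll)).
In Python, from plant import get_obs, capture, close_job gives the robot as it stands. The module is installed in compiled form; this text tells all that it offers.
- The arm moves only by the shell command python3 -m handwheel 'ROWS'. ROWS is JSON, a list of rows, each a list of 3 entries, a list of its own where there are three numbers: the turn, a rotation vector about the tool's x, y, z in degrees, then the shift along the tool's x, y, z in m, then the opening, from 0 (shut) to 1 (fully open). A call has 1 to 12 rows; each row is the pose to reach, as a shift and turn from the pose commanded when the call began, along the tool's axes at that moment; what a row does not reach only later rows make up. A row lasts 1/10 s, in which the tool goes at most 50 mm and 8.59 degrees, less where a joint would pass 70% of its speed; a pose out of reach is approached as far as the arm can. A call with a gripper value outside its range is refused whole. The fingers move at their own pace and stop on an object; the grip force is fixed at half the most. Time passes only in rows, so rows that repeat a pose let the fingers close. It gives the time, the measured TCP pose, the force, the opening and the grip force at its end, in the units of the state.
- get_obs(): the state, without advancing time (a new reading comes with each control period).
- capture(name): name is "scene" or "top" or "wrist"; returns a dict with "image" (400x640x3 uint8, red, green, blue), "depth" (400x640 float32, mm along the optical axis (not along the pixel's ray), 0 where there is no reading), "fx", "fy", "cx", "cy" (pixels), "camera_from_world" (4x4, takes a point from world to camera coordinates). Camera axes: x right, y down, z forward; pixel columns grow to the right and rows downward; lengths in mm; the calibration is good to about 2 mm. A picture is of the moment at which its call begins.
- close_job(): hands the job in; it is judged then, once.
The state is a dict: "time": time; "joint_positions": joint angles; "dq": joint speeds; "tau": joint torques, N m; "tool_pos": TCP position; "tcp_rot": TCP orientation; "contact_force": force on the tool from outside, world axes, zero at the start; "moment": the same for the moment, N m; "grip_width": finger opening in mm; "finger_force": force on a finger pad.
Only numpy, scipy, OpenCV 4.12 (cv2) and the standard library are available. Lean on these libraries where they do the work, as an engineer would, in place of code of your own. Each camera call takes 0.05 s, during which the arm holds its last target. There are 200 camera calls.

## Task

The gate of the glass drying bay is latched open: lift its latch bar by the knob over the lip of the hold-open catch, swing the gate shut with the bar held up until it comes up gently against the backstop of the shut catch, and let the bar drop fully home behind that catch's lip so that the gate stays shut when you let go. The shut catch's post gets shifted on its rail, so feel for its backstop with a light touch and do not force the bar against either catch; leave the glass figures and everything else where they stand.

Things in the scene. Friction and masses are not known exactly. Their poses are not given: they have to be found in the camera images.
- bay: Fixed drying bay: 480 x 340 mm plywood board, 12 mm thick, a low wooden fence round its far half where glass figures stand, two wooden posts with steel latch catches. Origin on the table, in the gate's line; +x into the bay (the gate opens to -x), y left, z up; yaw within 0.25 rad. The gate's vertical hinge axis is at (0, 100) mm of this frame.
- hingepost: Fixed wooden post, 22 mm square, 118 mm tall, on the bay's board, that carries the gate and the bar. Origin on the board's top (12 mm above the table) at the gate's vertical hinge axis; axes parallel to the bay's.
- open_post (a point): Hold-open catch, near left post: middle of its slot at bar-axis height, 115 mm above the table. Both catches are steel U's, open on top, 26 mm long along the bar: slot 12 mm wide; a lip 12 mm thick, 16 mm above the slot floor, square, no ramp, on the side the bar comes from; a backstop 55 mm above the floor on the other side. The bar lies in this one at the start.
- shut_post (a point): Nominal slot middle of the shut catch (right post) at bar-axis height, 115 mm above the table, (-16, -125) mm in the bay. The real post is set somewhere on its foot rail, up to 18 mm from here either way along the bay's x: feel for it. Swinging shut, the raised bar passes the lip (on the -x side) and meets the backstop (+x side); on the backstop it is over the slot, with 4 mm play.
- gate (a joint): Gate angle, rad. 0: gate straight along the bay's -y from the hinge (nominally shut); grows as it opens to the bay's -x (clockwise from above); 1.40: latched open. Range -0.12 to 1.55. A weak spring opens it (about 1.3 N at the knob when shut): it will not stay shut unlatched. Slatted wooden panel, 14 mm thick, 185 mm wide, top 110 mm above the table.
- bar (a joint): Latch bar angle, rad: 0 level (on a slot floor), grows as its free end rises; stop at 0.25, hangs to -0.05 with nothing under it; clears the lips from 0.13. Steel, 0.2 kg, 8 mm thick, 14 high, falls slowly. In the gate's frame (bay axes turned with the gate, origin on the hinge axis) its pivot is at (-16, -40) mm, 115 mm above the table; it runs 198 mm along -y from there.
- knob (a point): Centre of the grip knob on the bar: black upright cylinder, 22 mm diameter, 36 mm tall, on a thin stem, 110 mm along the bar from its pivot and 40 mm above the bar's axis (155 mm above the table with the bar level). Can be pinched from above along the gate's normal; the bar's top is 33 mm below this point.
- bar_end (a point): Middle of the bar's free end face. A push of some 5 N at the knob is plenty to feel the backstop; more than 15 N between bar and catch is forcing it, pressing the bar down on the lip or slot floor included.
- figure_left: Clear glass angel figure, 118 to 136 mm tall, on a round 72 mm foot, loose, drying in the bay (left as built, but the places are swapped at random). Origin under its foot. Leave alone.
- figure_mid: Clear glass angel figure, 118 to 136 mm tall, on a round 72 mm foot, loose, drying in the bay (middle as built, but the places are swapped at random). Origin under its foot. Leave alone.
- figure_right: Clear glass angel figure, 118 to 136 mm tall, on a round 72 mm foot, loose, drying in the bay (right as built, but the places are swapped at random). Origin under its foot. Leave alone.
- paint_jar: Small jar of paint, 36 mm wide, 55 mm tall, on the bay's board, near right corner, loose. Leave alone.
- pinecone0: Fir cone, 54 mm wide, 90 mm tall, standing left of the bay, loose. Leave alone.
- pinecone1: Another fir cone, like the first, loose. Leave alone.
- mug: Ceramic mug, 80 mm wide, 95 mm tall, right of the bay, loose. Leave alone.
- thinner: Bottle, 56 mm wide, 130 mm tall, right of the bay, loose. Leave alone.
- fan_brush: Brush lying at the right, loose. Leave alone.

How it is judged:
By the outcome, as a careful person would: the job done as asked, in the order asked, and still so for the second after the job is handed in, with the robot touching nothing.
It also fails if it takes over 40 s, if anything falls off the work surface, if the arm or the gripper's body presses on something with over 40 N, if the wrist force passes 120 N, or if a joint passes its speed limit or range.

## Working session

There is one attempt and no reset: what is moved stays moved. The work goes in short steps, Python scripts to look and compute and a shell command to move; the robot and the scene stay as the last step left them, time stands still between calls to the robot, and variables do not carry over. Pictures are saved under pics/ and viewed, at most 10 in all, crops included, and the job is handed in when it is done.

```bash
mkdir -p pics; cat > h.py <<'E'
import numpy as np, cv2
from plant import get_obs, capture
from scipy.spatial.transform import Rotation as R
def cap(n,f=None):
    c=capture(n)
    np.savez(f"pics/{f or n}.npz",**c)
    cv2.imwrite(f"pics/{f or n}.png",c["image"][:,:,::-1]); return c
def world(c,u,v,d=None):
    d=c["depth"][int(v),int(u)] if d is None else d
    p=np.array([(u-c["cx"])/c["fx"]*d,(v-c["cy"])/c["fy"]*d,d,1.])
    return (np.linalg.inv(c["camera_from_world"])@p)[:3]
def ray(c,u,v,z):
    T=np.linalg.inv(c["camera_from_world"]);o=T[:3,3]
    r=T[:3,:3]@np.array([(u-c["cx"])/c["fx"],(v-c["cy"])/c["fy"],1.])
    return o+r*(z-o[2])/r[2]
E
python3 - <<'E'
from h import *
cap("scene","s0");cap("top","t0");o=get_obs();print(o)
E
```

```text
{'time': 0.1, 'joint_positions': array([-1.36404361e+00,  3.42653062e-01,  1.52490572e+00, -5.04121826e-05,
        1.27537725e+00, -1.46040695e-01]), 'dq': array([-0.00018122, -0.00161743, -0.00242008, -0.00056304,  0.00109797,
        0.00034084]), 'tau': array([ 1.79956045e-03, -4.32003522e+01, -2.44694138e+01,  7.19071249e-02,
        5.26411249e-02, -5.85136513e-05]), 'tool_pos': array([ 181.31170504, -492.32357348,  226.11994729]), 'tcp_rot': array([-3.14025656e+00, -1.47795333e-04,  3.52808023e-01]), 'contact_force': array([0.50101322, 0.08789887, 0.27640349]), 'moment': array([ 0.00441484,  0.08823006, -0.02460819]), 'finger_force': 0.0, 'grip_width': 92.02249234523694}
```

View pics/t0.png

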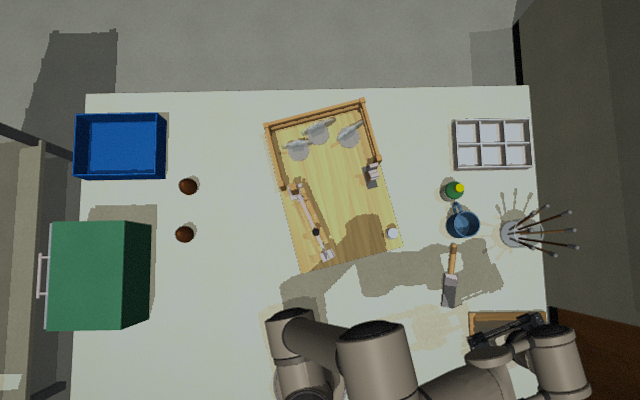

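View pics/s0.png

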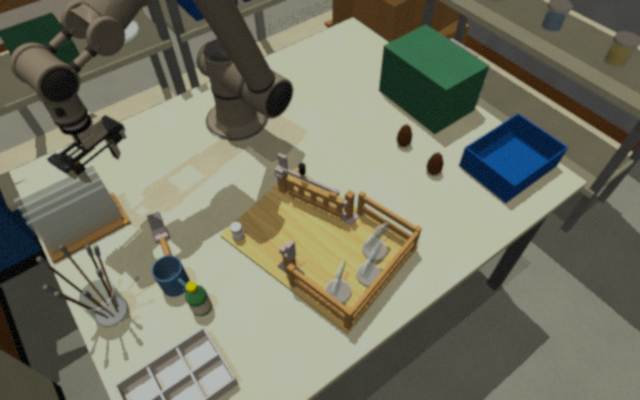

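The top view shows the bay, with the hinge post at about (296,188), the knob at (316,231), the open catch at (326,255) and the shut catch at (372,175). The scene view shows the gate latched open on the side nearer the robot. Next I'll take measurements.

```bash
python3 - <<'E'
from h import *
import numpy as np
c={k:v for k,v in np.load("pics/t0.npz").items()}
im=c["image"]; g=im.max(2).astype(int)
print(c["fx"],np.linalg.inv(c["camera_from_world"])[:3,3])
# knob: dark blob
m=np.zeros_like(g,bool); m[222:240,306:326]=g[222:240,306:326]<50
v,u=np.nonzero(m); print("knob px",u.mean(),v.mean(),len(u), ray(c,u.mean(),v.mean(),170), np.median(c["depth"][m]))
for n,(a,b) in dict(hinge=(296,188),knob=(316,231),open=(326,255),shut=(372,175)).items(): print(n,world(c,a,b))
for p in [(264,127),(364,98),(401,247),(302,273)]: print(p,ray(c,*p,12).round(1))
# points by height inside bay
H,W=g.shape; uu,vv=np.meshgrid(np.arange(W),np.arange(H)); d=c["depth"]
P=np.stack([(uu-c["cx"])/c["fx"]*d,(vv-c["cy"])/c["fy"]*d,d,np.ones_like(d)],-1)@np.linalg.inv(c["camera_from_world"]).T
for (n,u0,u1,v0,v1) in [("gate",280,345,175,270),("shut",355,390,155,195)]:
    z=P[v0:v1,u0:u1,2]; print(n); 
    mm=z>95
    for q in P[v0:v1,u0:u1][mm][::12]: print(q[:3].round(0),end=' ')
r=cv2.resize(im[90:290,250:415],None,fx=3,fy=3,interpolation=cv2.INTER_CUBIC); cv2.imwrite("pics/t0c.png",r[:,:,::-1])
s=np.load("pics/s0.npz"); r=cv2.resize(s["image"][140:330,215:430],None,fx=3,fy=3,interpolation=cv2.INTER_CUBIC); cv2.imwrite("pics/s0c.png",r[:,:,::-1])
E
```

```text
444.40663886946703 [ 397.50045282  -42.79048246 1441.82396044]
knob px 315.4848484848485 231.6060606060606 33 [459.24398857 -25.79147778 170.        ] 1265.9895
hinge [591.30001649  30.46658969 135.2856663 ]
knob [460.70317133 -27.35097192 174.87386233]
open [392.28281371 -55.00680101 119.10318699]
shut [ 628.30219213 -197.80001081  123.68639711]
(264, 127) [815.8 141.2  12. ]
(364, 98) [ 908.7 -192.7   12. ]
(401, 247) [ 413.1 -295.8   12. ]
(302, 273) [336.5  21.3  12. ]
gate
[638.  81.  98.] [618.  77. 109.] [608.  52. 129.] [608.  71. 113.] [606.  16. 115.] [604.  26. 112.] [598.  40. 130.] [595.  40. 129.] [592.  40. 132.] [590.  40. 127.] [589.  41. 114.] [ 398.  -43. 1442.] [579.  14. 114.] [573.  14. 112.] [568.   1. 125.] [ 398.  -43. 1442.] [560.  29. 119.] [557.  29. 120.] [554.  23. 117.] [552.   5. 111.] [548. -10. 113.] [543.  -1. 108.] [539. -13. 114.] [533.   8. 120.] [531.  -7. 109.] [527. -19. 109.] [520.  -1. 122.] [518. -18. 109.] [511.  -4. 123.] [509. -21. 106.] [502.  -6. 120.] [500. -24. 107.] [493.  -6. 126.] [491. -24. 110.] [488. -36. 108.] [481. -15. 120.] [479. -33. 113.] [473. -15. 118.] [466. -22. 175.] [464. -25. 175.] [461. -27. 175.] [458. -27. 171.] [455. -24. 170.] [452. -22. 175.] [452. -29. 120.] [449. -44. 110.] [446. -56. 109.] [440. -44. 106.] [437. -56. 109.] [431. -41. 117.] [428. -56. 109.] [416. -44. 118.] [407. -46. 124.] [404. -58. 125.] [401. -58. 120.] [398. -52. 122.] [395. -46. 163.] [393. -40. 164.] [392. -76. 104.] [389. -67. 128.] [386. -61. 120.] [383. -58. 121.] [378. -49. 160.] shut
[ 694. -214.  104.] [ 689. -212.   97.] [ 683. -229.  109.] [ 679. -230.   99.] [ 655. -192.  160.] [ 652. -200.  159.] [ 649. -203.  158.] [ 654. -186.  101.] [ 645. -188.  135.] [ 648. -201.  102.] [ 643. -209.  109.] [ 639. -189.   97.] [ 631. -192.  126.] [ 628. -198.  124.] [ 625. -204.  123.] [ 625. -215.  108.] [ 618. -196.  111.]
```

View pics/t0c.png

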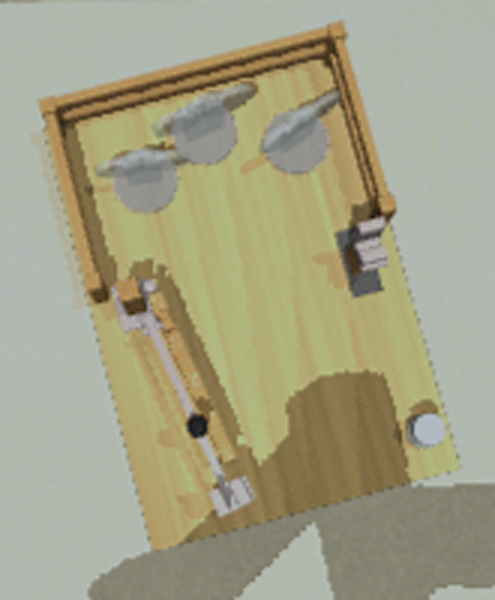

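View pics/s0c.png

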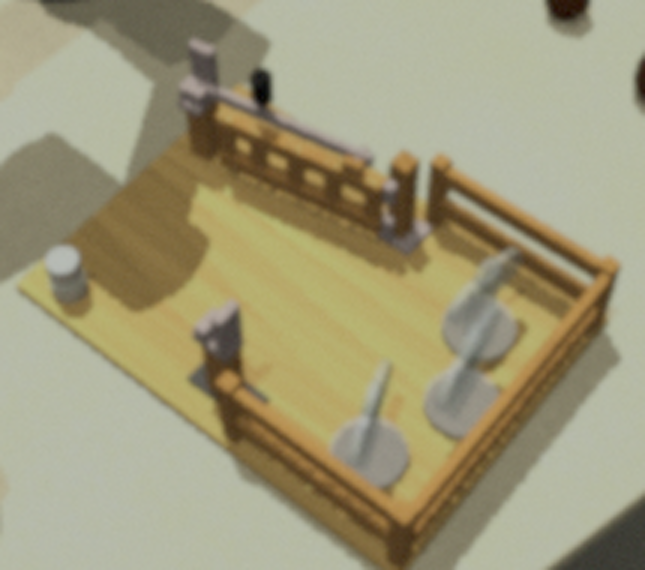

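The crops agree with the given geometry. The knob is at about (459.5,-26), and the hinge from the knob comes to about (604,18), which matches the pin beside the post. The shut lip is at (628,-198) with its top at 124, so the catch is close to nominal. Bay yaw is about 0.235. Moving above the knob now.

```bash
R='[[0,0,-3],[0.422,-0.341,0.012],1]'; python3 -m handwheel '[[[0,0,-3],[0.422,-0.341,0.012],1],[[0,0,-3],[0.422,-0.341,0.012],1],[[0,0,-3],[0.422,-0.341,0.012],1],[[0,0,-3],[0.422,-0.341,0.012],1],[[0,0,-3],[0.422,-0.341,0.012],1],[[0,0,-3],[0.422,-0.341,0.012],1],[[0,0,-3],[0.422,-0.341,0.012],1],[[0,0,-3],[0.422,-0.341,0.012],1],[[0,0,-3],[0.422,-0.341,0.012],1],[[0,0,-3],[0.422,-0.341,0.012],1],[[0,0,-3],[0.422,-0.341,0.012],1],[[0,0,-3],[0.422,-0.341,0.012],1]]'; python3 - <<'E'
from h import *
c=cap("wrist","w1");o=get_obs();print(o["time"],o["tool_pos"],o["tcp_rot"],o["contact_force"])
E
```

```text
time: 1.3
tool_pos: [461.1, -22.8, 214.2]
tcp_rot: [-3.14, -0.001, 0.411]
contact_force: [1.0, -0.5, -0.1]
grip_width: 91.8
finger_force: 0.0
1.35 [459.96921999 -24.77410196 214.1391887 ] [-3.14100850e+00  8.89301438e-04  4.09895960e-01] [-0.91123    -0.75376279 -0.23517466]
```

View pics/w1.png

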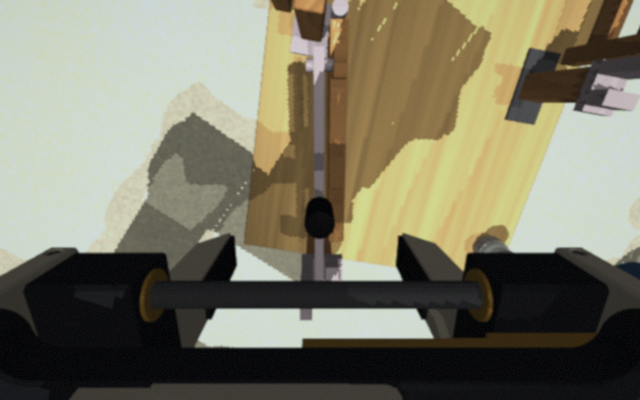

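The wrist view shows the knob at (319,217) midway between the fingers, with the bar running almost straight up the image. I'll take finer positions from this view.

```bash
python3 - <<'E'
from h import *
c={k:v for k,v in np.load("pics/w1.npz").items()}
T=np.linalg.inv(c["camera_from_world"]);print(T.round(2)[:3])
g=c["image"].max(2)
for r in range(192,240,4):
    x=[u for u in range(295,345) if g[r,u]<45]; print(r,x[:1],x[-1:],c["depth"][r,319],end=' | ')
print()
print("top rim",ray(c,319,207,173), world(c,319,205))
def bl(r): 
    return c["image"][r,300:340].tolist()
for r in (90,130,170,185): 
    d=c["depth"][r,290:345]; p=[world(c,u,r) for u in range(290,345)]
    k=[q for q in p if 113<q[2]<130]; 
    if k: print(r,len(k),np.mean(k,0).round(1),k[0].round(0),k[-1].round(0))
for n,u,v in (("shutlip",590,92),("back",610,85),("x",575,80),("pin",340,8)): print(n,world(c,u,v).round(1))
E
```

```text
[[ 4.0000e-01 -8.7000e-01 -2.8000e-01  5.3592e+02]
 [-9.2000e-01 -3.8000e-01 -1.2000e-01  8.2800e+00]
 [-0.0000e+00  3.0000e-01 -9.5000e-01  3.7290e+02]]
192 [] [] 260.8739 | 196 [] [] 244.03358 | 200 [311] [328] 236.33826 | 204 [308] [330] 225.95985 | 208 [307] [331] 217.43765 | 212 [306] [332] 212.6571 | 216 [306] [333] 214.08339 | 220 [305] [333] 213.87895 | 224 [305] [333] 216.16397 | 228 [306] [332] 216.10616 | 232 [308] [330] 217.86665 | 236 [311] [327] 217.63498 | 
top rim [471.6621806  -21.96042697 173.        ] [469.19259702 -23.16527775 160.90526536]
90 11 [542.6   9.6 122.7] [541.  13. 122.] [544.   6. 121.]
130 10 [515.1  -2.9 122.9] [514.   0. 123.] [517.  -6. 124.]
170 10 [485.1 -16.1 122.4] [483. -13. 121.] [487. -19. 123.]
185 10 [473.4 -21.2 122.8] [472. -18. 122.] [475. -25. 123.]
shutlip [ 630.1 -193.7  108.7]
back [ 640.6 -204.4  109.6]
x [ 641.1 -192.8   85.8]
pin [602.1  17.9 112.8]
```

```bash
python3 - <<'E'
from h import *
c={k:v for k,v in np.load("pics/w1.npz").items()}
K=ray(c,319,224,173);print(K)
for v in(216,222,228,234):print(world(c,319,v).round(1))
p=[-0.911,0];B=np.array([473.4,-21.2]);d=np.array([69.2,30.8]);d/=np.hypot(*d);n=np.array([-d[1],d[0]])
print("knob off bar line",(K[:2]-B)@n)
y=np.radians(14.1);Rm=lambda a:np.array([[np.cos(a),-np.sin(a)],[np.sin(a),np.cos(a)]])
H=K[:2]-Rm(y-1.4)@[-16,-150];print("H",H)
print("nominal slot",H+Rm(y)@[-16,-225])
o=get_obs();ps=o["tcp_rot"][2];D=K[:2]-o["tool_pos"][:2];print("shift tool",D@[np.cos(ps),np.sin(ps)],D@[np.sin(ps),-np.cos(ps)],o["tool_pos"],ps)
E
```

```text
[460.0664021  -27.06735167 173.        ]
[465.6 -24.7 172.9]
[461.6 -26.4 173.5]
[457.5 -28.2 173.6]
[453.2 -30.1 173.4]
knob off bar line 0.06144418248385637
H [603.69810488  19.04049969]
nominal slot [ 642.99353028 -203.07854394]
shift tool -0.8247601431073929 2.1420105821989934 [459.96921999 -24.77410196 214.1391887 ] 0.40989596035823195
```

```bash
python3 -m handwheel '[[[0,0,0],[-0.001,0.002,0.030],1],[[0,0,0],[-0.001,0.002,0.055],1],[[0,0,0],[-0.001,0.002,0.070],1],[[0,0,0],[-0.001,0.002,0.077],1],[[0,0,0],[-0.001,0.002,0.077],1],[[0,0,0],[-0.001,0.002,0.077],0],[[0,0,0],[-0.001,0.002,0.077],0],[[0,0,0],[-0.001,0.002,0.077],0],[[0,0,0],[-0.001,0.002,0.077],0],[[0,0,0],[-0.001,0.002,0.077],0],[[0,0,0],[-0.001,0.002,0.077],0],[[0,0,0],[-0.001,0.002,0.077],0]]'
```

```text
time: 2.55
tool_pos: [459.5, -29.1, 137.7]
tcp_rot: [3.141, -0.0, 0.405]
contact_force: [-0.6, 0.3, 0.1]
grip_width: 40.4
finger_force: 0.0
```

```bash
python3 -m handwheel '[[[0,0,0],[0,0,0],0],[[0,0,0],[0,0,0],0],[[0,0,0],[0,0,0],0],[[0,0,0],[0,0,0],0],[[0,0,0],[0,0,0],0],[[0,0,0],[0,0,0],0]]'; python3 -c "
from plant import get_obs
o=get_obs();print(o['tool_pos'],o['contact_force'],o['moment'])"
```

```text
time: 3.15
tool_pos: [458.7, -27.7, 137.6]
tcp_rot: [-3.139, 0.001, 0.405]
contact_force: [-2.7, 7.0, 2.8]
grip_width: 21.6
finger_force: 30.0
[458.65790966 -27.68230958 137.57376215] [-2.74606301  7.02893499  2.81112848] [ 1.10054019  0.35211638 -0.03933234]
```

The knob is held. A light side load shows a 1–2 mm offset, so I'll ease that off and lift along the bar's arc with a matching tilt.

```bash
python3 -m handwheel '[[[0,0,0],[0,-0.001,0],0],[[0,0,0],[0,-0.0015,0],0],[[0,-1.2,0],[0.0005,-0.0015,-0.0023],0],[[0,-2.5,0],[0.0011,-0.0015,-0.0048],0],[[0,-3.7,0],[0.0017,-0.0015,-0.0071],0],[[0,-5,0],[0.0024,-0.0015,-0.0095],0],[[0,-6.2,0],[0.0031,-0.0015,-0.0118],0],[[0,-7.5,0],[0.0039,-0.0015,-0.0142],0],[[0,-8.7,0],[0.0047,-0.0015,-0.0165],0],[[0,-10,0],[0.0056,-0.0015,-0.0188],0],[[0,-10.5,0],[0.006,-0.0015,-0.0197],0],[[0,-10.5,0],[0.006,-0.0015,-0.0197],0]]'; python3 - <<'E'
from h import *
o=get_obs();print(o['tool_pos'],o['contact_force'],o['moment'],o["tcp_rot"])
c=cap("scene","s1");r=cv2.resize(c["image"][140:260,255:385],None,fx=4,fy=4,interpolation=cv2.INTER_CUBIC); cv2.imwrite("pics/s1c.png",r[:,:,::-1])
E
```

```text
time: 4.35
tool_pos: [464.2, -25.6, 157.5]
tcp_rot: [3.141, 0.185, 0.405]
contact_force: [-4.3, -1.6, 1.6]
grip_width: 20.9
finger_force: 30.0
[464.20210315 -25.59872354 157.4699242 ] [-4.29216152 -1.6404353   1.64044878] [-0.28713316  0.45020163 -0.0356907 ] [3.14125636 0.18473101 0.4054287 ]
```

View pics/s1c.png

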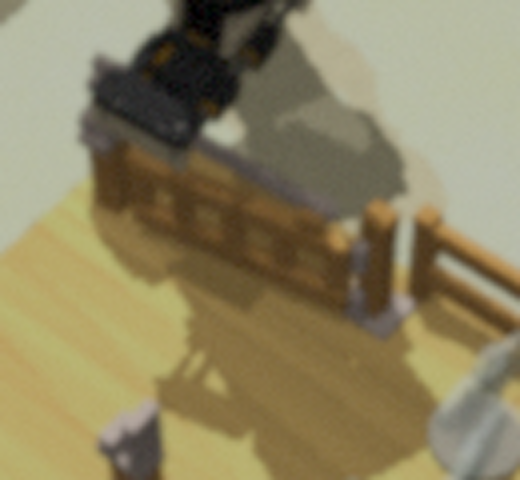

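The bar is up, with its free end clear of the lip and low forces. Next I'll work out the swing arc in tool axes; the same table applies to every call, because the arc about the hinge is constant in the tool frame.

```bash
python3 - <<'E'
from h import *
o=get_obs();R0=R.from_euler("xyz",[np.pi,np.radians(10.5),0.410])
H=np.array([603.7,19.0]);p=np.array([*(o["tool_pos"][:2]-H),0.]);print(p,np.hypot(*p))
for a in [.25,.5,1,2,3,6,9,12,15,18,21,24,27,30,33]:
    q=R.from_rotvec([0,0,a],degrees=True)
    s=R0.inv().apply(q.apply(p)-p)/1000; t=(R0.inv()*q*R0).as_rotvec(degrees=True)
    print(a,t.round(2).tolist(),s.round(4).tolist())
E
```

```text
Traceback (most recent call last):
TypeError: return arrays must be of ArrayType
```

```bash
python3 - <<'E'
from h import *
o=get_obs();R0=R.from_euler("xyz",[np.pi,np.radians(10.5),0.410])
H=np.array([603.7,19.0]);p=np.array([*(o["tool_pos"][:2]-H),0.]);print(p,np.linalg.norm(p))
for a in [.25,.5,1,2,3,6,9,12,15,18,21,24,27,30,33]:
    q=R.from_rotvec([0,0,a],degrees=True)
    s=R0.inv().apply(q.apply(p)-p)/1000; t=(R0.inv()*q*R0).as_rotvec(degrees=True)
    print(a,t.round(2).tolist(),s.round(4).tolist())
E
```

```text
[-139.53353232  -44.56548811    0.        ] 146.4776070715784
0.25 [-0.05, 0.0, -0.25] [-0.0001, 0.0006, 0.0]
0.5 [-0.09, 0.0, -0.49] [-0.0001, 0.0013, 0.0]
1 [-0.18, 0.0, -0.98] [-0.0002, 0.0025, 0.0]
2 [-0.36, 0.0, -1.97] [-0.0004, 0.0051, 0.0001]
3 [-0.55, 0.0, -2.95] [-0.0006, 0.0076, 0.0001]
6 [-1.09, 0.0, -5.9] [-0.0007, 0.0153, 0.0001]
9 [-1.64, -0.0, -8.85] [-0.0005, 0.023, 0.0001]
12 [-2.19, 0.0, -11.8] [0.0001, 0.0306, -0.0]
15 [-2.73, 0.0, -14.75] [0.0011, 0.0382, -0.0002]
18 [-3.28, 0.0, -17.7] [0.0025, 0.0458, -0.0005]
21 [-3.83, 0.0, -20.65] [0.0043, 0.0532, -0.0008]
24 [-4.37, 0.0, -23.6] [0.0065, 0.0606, -0.0012]
27 [-4.92, 0.0, -26.55] [0.009, 0.0678, -0.0017]
30 [-5.47, 0.0, -29.5] [0.0119, 0.0748, -0.0022]
33 [-6.01, 0.0, -32.45] [0.0152, 0.0818, -0.0028]
```

```bash
python3 -m handwheel '[[[-0.18,0,-0.98],[-0.0002,0.0025,0],0],[[-0.55,0,-2.95],[-0.0006,0.0076,0.0001],0],[[-1.09,0,-5.9],[-0.0007,0.0153,0.0001],0],[[-1.64,0,-8.85],[-0.0005,0.023,0.0001],0],[[-2.19,0,-11.8],[0.0001,0.0306,0],0],[[-2.73,0,-14.75],[0.0011,0.0382,-0.0002],0],[[-3.28,0,-17.7],[0.0025,0.0458,-0.0005],0],[[-3.83,0,-20.65],[0.0043,0.0532,-0.0008],0],[[-4.37,0,-23.6],[0.0065,0.0606,-0.0012],0],[[-4.92,0,-26.55],[0.009,0.0678,-0.0017],0],[[-5.47,0,-29.5],[0.0119,0.0748,-0.0022],0],[[-5.47,0,-29.5],[0.0119,0.0748,-0.0022],0]]'
```

```text
time: 5.6
tool_pos: [505.9, -89.7, 157.3]
tcp_rot: [3.14, 0.182, 0.929]
contact_force: [-0.2, 0.6, -1.3]
grip_width: 21.6
finger_force: 30.0
```

```bash
python3 -m handwheel '[[[-0.18,0,-0.98],[-0.0002,0.0025,0],0],[[-0.55,0,-2.95],[-0.0006,0.0076,0.0001],0],[[-1.09,0,-5.9],[-0.0007,0.0153,0.0001],0],[[-1.64,0,-8.85],[-0.0005,0.023,0.0001],0],[[-2.19,0,-11.8],[0.0001,0.0306,0],0],[[-2.73,0,-14.75],[0.0011,0.0382,-0.0002],0],[[-3.28,0,-17.7],[0.0025,0.0458,-0.0005],0],[[-3.83,0,-20.65],[0.0043,0.0532,-0.0008],0],[[-4.37,0,-23.6],[0.0065,0.0606,-0.0012],0],[[-4.92,0,-26.55],[0.009,0.0678,-0.0017],0],[[-5.47,0,-29.5],[0.0119,0.0748,-0.0022],0],[[-5.47,0,-29.5],[0.0119,0.0748,-0.0022],0]]'; python3 - <<'E'
from h import *
o=get_obs();H=np.array([603.7,19.]);d=o["tool_pos"][:2]-H;print(o["tool_pos"],np.linalg.norm(d),o["contact_force"],o["tcp_rot"])
a=np.degrees(np.arctan2(d[1],d[0])); print("to nominal shut",np.degrees(np.arctan2(-144,-16))+14.1-a)
E
```

```text
time: 6.8
tool_pos: [572.7, -123.8, 157.1]
tcp_rot: [3.141, 0.182, 1.453]
contact_force: [0.9, 2.9, -1.9]
grip_width: 21.4
finger_force: 30.0
[ 572.73025427 -123.80280449  157.09519552] 146.12243537980316 [ 0.93645541  2.85332389 -1.93184492] [3.14081912 0.18209314 1.45261688]
to nominal shut 19.99609712103326
```

```bash
python3 -m handwheel '[[[-0.18,0,-0.98],[-0.0002,0.0025,0],0],[[-0.55,0,-2.95],[-0.0006,0.0076,0.0001],0],[[-1.09,0,-5.9],[-0.0007,0.0153,0.0001],0],[[-1.64,0,-8.85],[-0.0005,0.023,0.0001],0],[[-2.0,0,-10.8],[-0.0001,0.028,0],0],[[-2.19,0,-11.8],[0.0001,0.0306,0],0],[[-2.37,0,-12.8],[0.0004,0.0331,0],0],[[-2.46,0,-13.3],[0.0006,0.0344,-0.0001],0],[[-2.46,0,-13.3],[0.0006,0.0344,-0.0001],0],[[-2.46,0,-13.3],[0.0006,0.0344,-0.0001],0]]'; python3 - <<'E'
from h import *
for i in range(4):
  c=capture("wrist") if i<3 else cap("wrist","w2")
  o=get_obs();f=o["contact_force"];ps=o["tcp_rot"][2];print(o["tool_pos"],f,"closing dir",f@[np.sin(ps),-np.cos(ps),0])
E
```

```text
time: 7.8
tool_pos: [606.2, -127.2, 157.0]
tcp_rot: [-3.141, 0.182, 1.688]
contact_force: [1.5, 4.9, -4.0]
grip_width: 21.4
finger_force: 30.0
[ 606.18400283 -127.18820791  157.05474628] [ 0.92553598  4.92610714 -3.73751164] closing dir 1.4968786732970265
[ 606.19127467 -127.16825987  157.05949245] [ 0.15417165  5.31617852 -4.57092022] closing dir 0.7768499973462132
[ 606.17808964 -127.17660981  157.0737694 ] [ 0.28364258  5.46783297 -3.87402503] closing dir 0.9230801816482213
[ 606.16638701 -127.19175282  157.06103059] [ 1.05481736  4.85106732 -3.77528563] closing dir 1.6165008015911728
```

View pics/w2.png

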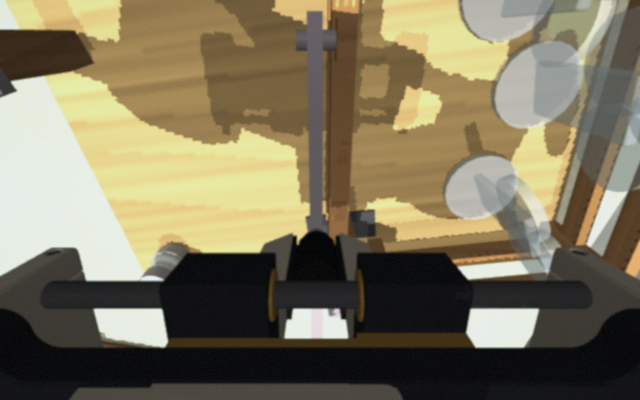

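The wrist view shows the bar still pinched, the gate nearly shut and the slat clear of the glass. Continuing in slow steps to feel for the backstop.

```bash
python3 -m handwheel '[[[-0.09,0,-0.49],[0.0004,0.0013,0],0],[[-0.18,0,-0.98],[0.0006,0.0025,0],0],[[-0.27,0,-1.48],[0.0006,0.0038,0],0],[[-0.36,0,-1.97],[0.0006,0.0051,0.0001],0],[[-0.46,0,-2.46],[0.0005,0.0064,0.0001],0],[[-0.55,0,-2.95],[0.0004,0.0076,0.0001],0],[[-0.55,0,-2.95],[0.0004,0.0076,0.0001],0]]'; cat > f.py <<'E'
from h import *
o=get_obs();f=o["contact_force"];ps=o["tcp_rot"][2];d=o["tool_pos"][:2]-[603.7,19]
print(o["time"],"close",(f@[np.sin(ps),-np.cos(ps),0]).round(2),"rad",(f@[np.cos(ps),np.sin(ps),0]).round(2),"z",f[2].round(2),"to shut deg",(np.degrees(np.arctan2(-144,-16)-np.arctan2(d[1],d[0]))+14.1).round(2),"M",o["moment"].round(2))
E
python3 f.py
```

```text
time: 8.7
tool_pos: [614.1, -126.7, 157.3]
tcp_rot: [3.141, 0.184, 1.741]
contact_force: [-0.0, 2.1, -3.0]
grip_width: 21.0
finger_force: 30.0
8.7 close 0.35 rad 2.02 z -3.03 to shut deg 3.69 M [ 0.73 -0.1  -0.17]
```

```bash
python3 -m handwheel '[[[-0.05,0,-0.25],[0,0.0006,0],0],[[-0.09,0,-0.49],[0,0.0013,0],0],[[-0.14,0,-0.74],[0,0.0019,0],0],[[-0.18,0,-0.98],[-0.0001,0.0025,0],0],[[-0.23,0,-1.23],[-0.0001,0.0032,0],0],[[-0.27,0,-1.48],[-0.0002,0.0038,0],0],[[-0.27,0,-1.48],[-0.0002,0.0038,0],0]]'; python3 f.py
python3 -m handwheel '[[[-0.05,0,-0.25],[0,0.0006,0],0],[[-0.09,0,-0.49],[0,0.0013,0],0],[[-0.09,0,-0.49],[0,0.0013,0],0]]'; python3 f.py
```

```text
time: 9.4
tool_pos: [617.8, -126.3, 157.3]
tcp_rot: [3.141, 0.184, 1.767]
contact_force: [0.6, 1.8, -0.8]
grip_width: 21.1
finger_force: 30.0
9.4 close 0.97 rad 1.59 z -0.79 to shut deg 2.21 M [ 0.47 -0.17 -0.27]
time: 9.7
tool_pos: [619.1, -126.1, 157.4]
tcp_rot: [3.141, 0.184, 1.776]
contact_force: [0.7, 0.7, -1.8]
grip_width: 21.4
finger_force: 30.0
9.7 close 0.82 rad 0.58 z -1.76 to shut deg 1.71 M [ 0.24 -0.1  -0.23]
```

```bash
python3 -m handwheel '[[[-0.05,0,-0.25],[0,0.0006,0],0],[[-0.09,0,-0.49],[0,0.0013,0],0],[[-0.09,0,-0.49],[0,0.0013,0],0]]'; python3 f.py
```

```text
time: 10.0
tool_pos: [620.4, -125.9, 157.5]
tcp_rot: [3.141, 0.184, 1.785]
contact_force: [1.2, -0.9, -0.8]
grip_width: 21.6
finger_force: 30.0
10.0 close 0.96 rad -1.09 z -0.78 to shut deg 1.18 M [-0.   -0.07 -0.25]
```

```bash
python3 -m handwheel '[[[-0.05,0,-0.25],[0,0.0006,0],0],[[-0.05,0,-0.25],[0,0.0006,0],0]]'; python3 f.py
```

```text
time: 10.2
tool_pos: [621.0, -125.8, 157.5]
tcp_rot: [3.141, 0.184, 1.789]
contact_force: [1.3, -0.9, -0.1]
grip_width: 21.5
finger_force: 30.0
10.2 close 1.09 rad -1.16 z -0.07 to shut deg 0.94 M [-0.07 -0.22 -0.19]
```

```bash
python3 -m handwheel '[[[-0.05,0,-0.25],[-0.0002,0.0006,0],0],[[-0.09,0,-0.49],[-0.0003,0.0013,0],0],[[-0.09,0,-0.49],[-0.0003,0.0013,0],0]]'; python3 f.py
```

```text
time: 10.5
tool_pos: [622.3, -125.7, 157.4]
tcp_rot: [3.141, 0.184, 1.798]
contact_force: [0.6, -2.2, -0.4]
grip_width: 21.5
finger_force: 30.0
10.5 close 0.09 rad -2.26 z -0.4 to shut deg 0.44 M [-0.08 -0.15 -0.26]
```

```bash
python3 -m handwheel '[[[-0.05,0,-0.25],[-0.0003,0.0006,0],0],[[-0.09,0,-0.49],[-0.0005,0.0013,0],0],[[-0.09,0,-0.49],[-0.0005,0.0013,0],0]]'; python3 f.py
```

```text
time: 10.8
tool_pos: [623.6, -125.6, 157.3]
tcp_rot: [-3.142, 0.183, 1.807]
contact_force: [0.1, -1.3, -0.9]
grip_width: 21.4
finger_force: 30.0
10.8 close -0.23 rad -1.23 z -0.9 to shut deg -0.06 M [ 0.04 -0.2  -0.28]
```

```bash
python3 -m handwheel '[[[-0.05,0,-0.25],[-0.0002,0.0006,0],0],[[-0.09,0,-0.49],[-0.0003,0.0013,0],0],[[-0.09,0,-0.49],[-0.0003,0.0013,0],0]]'; python3 f.py
```

```text
time: 11.1
tool_pos: [624.3, -125.5, 157.3]
tcp_rot: [-3.14, 0.183, 1.815]
contact_force: [-3.0, -0.9, 1.8]
grip_width: 21.2
finger_force: 30.0
11.1 close -3.1 rad -0.12 z 1.84 to shut deg -0.34 M [ 0.14  0.32 -0.37]
```

Contact: the force rose to about 3 N and the motion stalled within 0.3° of the predicted angle. A last small nudge will confirm it.

```bash
python3 -m handwheel '[[[-0.02,0,-0.12],[0,0.0003,0],0],[[-0.02,0,-0.12],[0,0.0003,0],0]]'; python3 f.py; python3 - <<'E'
from h import *
R0=R.from_euler("xyz",[np.pi,0.1835,1.815]); h=22.6
# lowering: from b0 to b, in-plane; tool x at tilt 0 points to pivot
b0=np.radians(10.5)
f=lambda b:np.array([-(110*np.cos(b)-h*np.sin(b)),0,-(110*np.sin(b)+h*np.cos(b))]) # tool axes untilted
Rt=R.from_rotvec([0,-b0,0])
for b in np.radians([9,7.5,6,4.5,3,1.5,0.5,0]): print(np.degrees(b-b0).round(1),(Rt.inv().apply(f(b)-f(b0))/1000).round(4).tolist())
E
```

```text
time: 11.3
tool_pos: [624.3, -125.5, 157.3]
tcp_rot: [-3.14, 0.183, 1.817]
contact_force: [-4.9, 0.4, 1.9]
grip_width: 21.5
finger_force: 30.0
11.3 close -4.67 rad 1.61 z 1.85 to shut deg -0.35 M [ 0.12  0.66 -0.55]
-1.5 [-0.0006, 0.0, 0.0029]
-3.0 [-0.001, 0.0, 0.0058]
-4.5 [-0.0014, 0.0, 0.0087]
-6.0 [-0.0018, 0.0, 0.0116]
-7.5 [-0.002, 0.0, 0.0146]
-9.0 [-0.0022, 0.0, 0.0175]
-10.0 [-0.0023, 0.0, 0.0194]
-10.5 [-0.0023, 0.0, 0.0204]
```

The backstop is confirmed at about 4.7 N. Easing back about 1.8 mm commanded, so the bar sits over the slot, then lowering.

```bash
python3 -m handwheel '[[[0.03,0,0.2],[0,-0.0006,0],0],[[0.07,0,0.4],[0,-0.0012,0],0],[[0.1,0,0.6],[0,-0.0018,0],0],[[0.1,0,0.6],[0,-0.0018,0],0],[[0.1,1.5,0.6],[-0.0006,-0.0018,0.0029],0],[[0.1,3,0.6],[-0.001,-0.0018,0.0058],0],[[0.1,4.5,0.6],[-0.0014,-0.0018,0.0087],0],[[0.1,5.2,0.6],[-0.0016,-0.0018,0.0101],0],[[0.1,6,0.6],[-0.0018,-0.0018,0.0116],0],[[0.1,6,0.6],[-0.0018,-0.0018,0.0116],0]]'; python3 f.py
```

```text
time: 12.3
tool_pos: [624.0, -129.7, 145.6]
tcp_rot: [-3.14, 0.076, 1.806]
contact_force: [1.2, 6.2, -3.5]
grip_width: 21.2
finger_force: 30.0
12.3 close 2.62 rad 5.77 z -3.5 to shut deg -0.01 M [ 0.98 -0.1  -0.33]
```

```bash
python3 -m handwheel '[[[0,0,0],[0.0008,0,0],0],[[0,1.5,0],[0.0004,0,0.0029],0],[[0,2.5,0],[0.0002,0,0.0048],0],[[0,3.3,0],[0,0,0.0063],0],[[0,3.3,0],[0,0,0.0063],0]]'; python3 f.py
```

```text
time: 12.8
tool_pos: [624.4, -131.0, 139.7]
tcp_rot: [-3.141, 0.02, 1.806]
contact_force: [-0.4, 2.0, -0.9]
grip_width: 21.7
finger_force: 30.0
12.8 close 0.05 rad 2.09 z -0.89 to shut deg -0.09 M [ 0.23 -0.12 -0.33]
```

The bar is in the slot, about 2 mm above its floor, with low forces. Releasing so it drops home.

```bash
python3 -m handwheel '[[[0,0,0],[0,0,0],0.6],[[0,0,0],[0,0,0],0.6],[[0,0,0],[0,0,0],0.6],[[0,0,0],[0,0,0],0.6],[[0,0,0],[0,0,0],0.6],[[0,0,0],[0,0,0],0.6],[[0,0,0],[0,0,0],0.6],[[0,0,0],[0,0,0],0.6],[[0,0,0],[0,0,-0.01],0.6],[[0,0,0],[0,0,-0.03],0.6],[[0,0,0],[0,0,-0.06],0.6],[[0,0,0],[0,0,-0.085],0.6]]'; python3 - <<'E'
from h import *
c=cap("wrist","w3")
m=c["image"].max(2)<45; 
for v in (205,215,222,228,234,240):print(v,[u for u in range(295,345) if m[v,u]][:1],[u for u in range(295,345) if m[v,u]][-1:],world(c,319,v).round(1))
s=cap("scene","s3"); r=cv2.resize(s["image"][150:300,215:400],None,fx=4,fy=4,interpolation=cv2.INTER_CUBIC)
w=cv2.resize(c["image"],(740,462)); cv2.imwrite("pics/s3c.png",r[:,:,::-1])
E
```

```text
time: 14.0
tool_pos: [624.3, -128.6, 227.3]
tcp_rot: [3.141, 0.022, 1.807]
contact_force: [0.1, 0.6, -0.6]
grip_width: 54.8
finger_force: 0.0
205 [302] [326] [ 624.1 -122.6  173.5]
215 [300] [326] [ 626.  -130.4  173.3]
222 [304] [343] [ 627.4 -136.2  172.6]
228 [340] [343] [ 642.1 -191.4   59.2]
234 [] [] [ 641.9 -191.1   75.8]
240 [] [] [ 641.9 -191.5   89.6]
```

View pics/w3.png

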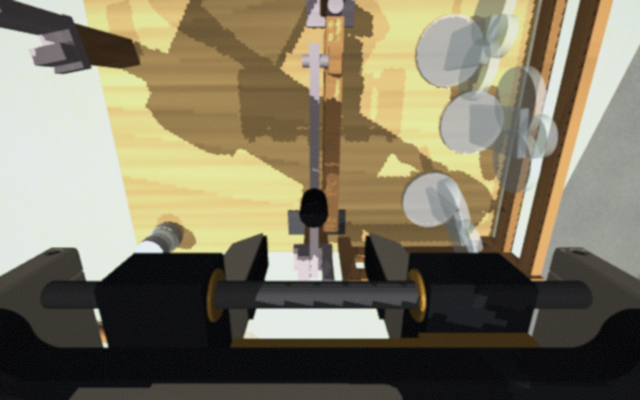

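View pics/s3c.png

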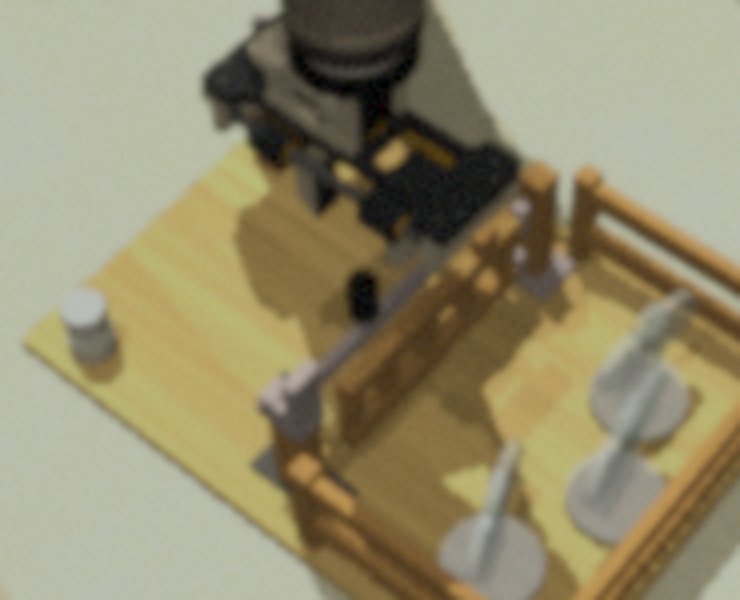

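The views show the bar down in the shut catch. The knob top is at z = 173.3, the same as when it lay level at the start, and the glass and jar look undisturbed. One more wait while retreating to confirm it stays.

```bash
python3 -m handwheel '[[[0,0,0],[0,0,-0.03],0.6],[[0,0,0],[0,0,-0.05],0.6],[[0,0,0],[0,0,-0.05],0.6],[[0,0,0],[0,0,-0.05],0.6],[[0,0,0],[0,0,-0.05],0.6],[[0,0,0],[0,0,-0.05],0.6],[[0,0,0],[0,0,-0.05],0.6],[[0,0,0],[0,0,-0.05],0.6]]'; python3 - <<'E'
from h import *
c=cap("wrist","w4");g=c["image"].max(2);d=c["depth"]
v,u=np.nonzero(g[100:245,290:345]<45);P=np.array([world(c,a+290,b+100) for a,b in zip(u,v)])
P=P[(P[:,2]>168)&(P[:,2]<180)];print(len(P),P.mean(0),np.median(P[:,2]))
E
```

```text
time: 14.9
tool_pos: [623.7, -127.5, 274.5]
tcp_rot: [-3.14, 0.021, 1.807]
contact_force: [0.2, -0.7, 0.0]
grip_width: 55.3
finger_force: 0.0
425 [ 621.58487936 -129.7914993   173.25732464] 173.44681478911906
```

```bash
python3 -c "
from plant import close_job
print(close_job())"
```

```text
the job is handed in; nothing more can be done
None
```

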